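# Seat a mended cup in its gluing jig and snap the toggle clamp shut

## Robot

A 7-joint arm with a two-finger parallel gripper is mounted at the origin on the work surface; the furniture and walls round the work are solid. World frame = base frame: x ahead of the robot, y to its left, z up, the work surface at z = 0. Lengths are in mm, angles in degrees, forces in N, time in s.
With the tool pointing down it reaches from about 400 to 850 mm from the base axis. Payload 6.9 kg.
Tool frame: the origin (TCP) lies midway between the tips of the shut fingers; the grasp point (between the pads) lies 19 mm behind it; z points along the fingers, y is the line along which they close (so a half turn about z gives the same grasp; the last joint's range is limited). The gripper opens to 85 mm and grips with 20 to 120 N. Pads are 22 mm wide; open, the fingers measure 114 mm over their backs; the gripper's body (76 mm by 85 mm) begins 54 mm behind the grasp point. The pads swing forward as they close: fully open they stand 13 mm farther back than shut.
Start: joints at [76.003, 29.078, -13.613, 85.955, 7.202, 65.827, -8.869], TCP at [214.164, -587.149, 194.275] pointing down, gripper open.
Joint ranges: [-176.47, 176.47], [-13.61, 117.27], [-81.72, 77.17], [0.22, 143.17], [-87.28, 267.28], [10, 112.55], [-165.47, 165.47]. Speed limits (degrees/s): [136.94, 136.94, 180, 180, 180, 180, 180].

## Interface

Orientations are given as [roll, pitch, yaw] about the fixed x, y, z axes, in that order (R = Rz(yaw) Ry(pitch) Rx(roll)).
In Python, from plant import bot, optics, ticket gives the robot as it stands. The module is installed in compiled form; this text tells all that it offers.
- The arm moves only by the shell command python3 -m handwheel 'ROWS' [OPENING] [FORCE]. ROWS is JSON, a list of rows, each a list of 4 numbers: the shift along the tool's x, y, z in cm, then the turn about the tool's z in degrees. In form: [[tx, ty, tz, twist], ...]. A call has 1 to 8 rows; each row is the pose to reach, as a shift and turn from the pose commanded when the call began, along the tool's axes at that moment; what a row does not reach only later rows make up. A row lasts 1/10 s, in which the tool goes at most 50 mm and 8.59 degrees, less where a joint would pass 70% of its speed; a pose out of reach is approached as far as the arm can. A call with a gripper value outside its range is refused whole. OPENING is the finger opening in cm, from 0 to 8.54, set as the call begins (- or left out, the last holds). The fingers move at their own pace and stop on an object; FORCE is the grip in N (left out, the last holds). Time passes only in rows, so rows that repeat a pose let the fingers close. It gives the time, the measured TCP pose, the force, the opening and the grip force at its end, in the units of the state.
- bot.get_state(): the state, without advancing time (a new reading comes with each control period).
- optics.snapshot(name): name is "scene" or "top" or "wrist"; returns (picture, depth): 420x560x3 uint8, blue, green, red; 420x560 float32, mm along the optical axis (not along the pixel's ray), 0 where there is no reading.
- optics.camera_params(name): a dict with "fx", "fy", "cx", "cy" (pixels), "world_from_camera" (4x4, takes a point from camera to world coordinates). Camera axes: x right, y down, z forward; pixel columns grow to the right and rows downward; lengths in mm; the calibration is good to about 2 mm. A picture is of the moment at which its call begins: read the wrist's pose just before it. camera_params takes no time and is no camera call; for the wrist camera it gives the pose at the moment of the call.
- ticket.sign_off(): hands the job in; it is judged then, once.
Trained networks look in the newest picture that a camera, given by its name, has taken for a name from the list of things; names that differ only in an ending like _2 or _b are one class to them, and where a whole thing is asked for, a point or a joint stands for the part that bears it (a point fixed in the world has none). Each returns a list of dicts, best first, with "confidence" (0 to 1); they miss things now and then, are a little off and sometimes report something else, mostly with a low value. They report only what shows in the picture. A call takes as long as a camera call. They do not tell look-alikes from the thing itself.
- optics.spot_in(thing, camera): "point" ([column, row] in pixels, amid what is visible of it).
- optics.trace(thing, camera): "mask" (420x560 bool, what is visible of it) and "point" ([column, row] in pixels, amid what is visible of it).
The state is a dict: "t": time; "joints": joint angles; "qvel": joint speeds; "tau": joint torques, N m; "tcp_pos": TCP position; "tool_rot": TCP orientation; "contact_force": force on the tool from outside, world axes, zero at the start; "wrist_torque": the same for the moment, N m; "width": finger opening in mm; "finger_force": force on a finger pad.
Only numpy, scipy, OpenCV 4.12 (cv2) and the standard library are available. Lean on these libraries where they do the work, as an engineer would, in place of code of your own. Each camera call takes 0.05 s, during which the arm holds its last target. There are 200 camera calls.

## Task

The foot of the upturned tea cup has just been glued on and has to cure under pressure. Without lifting the cup off the board, gently push it along until it sits against both cork faces of the V-stop; then push the toggle clamp's lever forward past centre so that it snaps over and stays shut, with its rubber pad pressing down on the cup's foot. Leave the other things on the table where they are.

Things in the scene. Friction and masses are not known exactly. Their poses are not given: they have to be found in the camera images.
- jig: Gluing jig, fixed to the table: a wooden board 300 x 130 x 12 mm (x -155 to +145 mm, y +-65 mm) with a V-stop and behind it a steel hold-down toggle clamp. Origin on the table under the seat. Its x axis runs along the board into the V, toward the clamp (V opens to -x); y across; z up.
- seat (a point): On the board's top (12 mm above the table), where the cup's centre lies when it touches both faces of the V. V faces: cork, 24 mm tall, 46 mm long, each 55 deg from the jig's x axis, tangent to a 36 mm circle about this point. Axes as the jig. Nothing but the cup stands on the board at x < 0.
- cup_mid (a point): Centre, half-way up, of the loose cream tea cup, 56 mm tall, standing mouth down on the board in front of the V. Round: 72 mm wide at the rim (below), 50 mm at the foot (above), about 69 mm wide 15 to 25 mm over the board. About 0.14 kg; slides, does not tip, when pushed low. The point's z axis points down.
- grip_end (a point): Centre of the rounded free end of the lever's black grip, a round bar 19 mm thick, 54 mm long. In the jig frame it moves in the plane y = 0 along (x, z) mm: open (177, 160), (160, 186), (125, 212), (84, 223), (63, 223), (45, 220) dead centre, about (41, 218) locked. The lever runs to a pivot 96 mm away: at (101, 102) open, (72, 127) shut. Push it from the +x side.
- clamp_arm (a joint): Angle of the clamp's arm, rad: 0 open (arm upright, lever leaning back; rests so by its weight), about 1.54 pad meets the seated cup's foot, at most 1.69 at dead centre, about 1.6 locked past centre. The lever takes 1 to 2 N at its end to swing, then up to about 4 N to snap over; locked, the sprung pad presses with 8 to 9 N. Left short of centre, it springs back till the pad only rests on the cup.
- dropper_jar: Bystander, to be left alone: amber dropper bottle, 30 mm wide, 97 mm tall.
- yellow_tape: Bystander, to be left alone: roll of masking tape lying flat, 42 mm wide, 18 mm tall.
- tweezers: Bystander, to be left alone: steel tweezers lying flat, 116 mm long.
- flat_brush: Bystander, to be left alone: flat bamboo brush lying on the table, 195 mm long.
- white_dish: Bystander, to be left alone: white dish, 103 mm wide, 13 mm tall.
- lacquer_bowl: Bystander, to be left alone: black lacquer bowl, 96 mm wide, 53 mm tall.
- shard1: Bystander, to be left alone: flat pottery shard, 50 x 63 x 6 mm.
- water_cup: The same cup as cup_mid; this origin is the centre of its foot, 28 mm above cup_mid.
- clamp_pad: The clamp's sprung rubber pad, a 44 mm disc. The origin is on the arm's end, 75 mm from the arm's pivot (jig x 75, z 102 mm), the pad's face 44 mm from it along the body's -z (level and facing down when locked, facing away from the clamp when open). Shut, it lands centred over the seat.
Not all that is in view belongs to the job. Of the things like the water_cup, leave any that is yellow; of the rest the larger one is meant.

How it is judged (in metres and radians):
On the way:
1. the cup sits in the V (its centre within 5 mm of the seat), upright on its rim, with the clamp still open (horizontal distance between cup_mid and seat below 0.005 m and angle between cup_mid's own z axis and vertical above 3.05 rad and value of joint clamp_arm below 0.6 rad), for 0.2 s.
At the end, for the whole second after the job is handed in: The lever is locked past dead centre (the end of its grip less than 44 mm from the seat along the jig's x), the pad presses on the cup's foot with over 5 N, and the cup is at rest, mouth down on the board, within 5 mm of the seat (horizontal distance between cup_mid and seat below 0.005 m and angle between cup_mid's own z axis and vertical above 3.05 rad and height (world z) of cup_mid below 0.046 m and contact force between clamp_pad and water_cup above 5 N and x of grip_end in the frame of jig below 0.044 m and value of joint clamp_arm above 1.55 rad and linear speed of water_cup below 0.01 m/s); the robot touches nothing.
It fails at once if the cup is lifted more than 12 mm off the board (height (world z) of cup_mid above 0.052 m).
It fails at once if the cup is tipped by more than about 25 degrees (angle between cup_mid's own z axis and vertical below 2.7 rad).
It fails at once if the fingers press on the mended cup with over 30 N (contact force between the fingers and water_cup above 30 N).
It fails at once if a bystander is moved by more than 15 mm (distance of any of dropper_jar, yellow_tape, tweezers, flat_brush, white_dish, lacquer_bowl, shard1 from where it was at the start of the episode above 0.015 m).
It also fails if it takes over 56 s, if anything falls off the work surface, if the arm or the gripper's body presses on something with over 40 N, if the wrist force passes 120 N, or if a joint passes its speed limit or range.

## Working session

There is one attempt and no reset: what is moved stays moved. The work goes in short steps, Python scripts to look and compute and a shell command to move; the robot and the scene stay as the last step left them, time stands still between calls to the robot, and variables do not carry over. Pictures are saved under pics/ and viewed, at most 11 in all, crops included, and the job is handed in when it is done.

```bash
mkdir -p pics; cat > h.py <<'E'
import numpy as np, cv2
from plant import bot, optics, ticket
def w(cam,px,d,p=None):
    p=p or optics.camera_params(cam); c,r=np.asarray(px,float).T
    P=np.stack([(c-p['cx'])/p['fx']*d,(r-p['cy'])/p['fy']*d,d,np.ones_like(d)],-1)
    return (P@np.array(p['world_from_camera']).T)[...,:3]
def cloud(cam,mask,dep):
    r,c=np.nonzero(mask&(dep>0)); return w(cam,np.stack([c,r],-1),dep[r,c])
E
python3 - <<'E'
from h import *
s=bot.get_state(); print(s['t'],s['tcp_pos'],s['tool_rot'])
for cam in ['scene','top']:
    im,d=optics.snapshot(cam); cv2.imwrite(f'pics/{cam}0.png',im); np.save(f'{cam}0.npy',d)
    for th in ['water_cup','jig','grip_end','clamp_pad','dropper_jar','lacquer_bowl','flat_brush','white_dish']:
        for o in optics.trace(th,cam):
            P=cloud(cam,o['mask'],d)
            if len(P): print(cam,th,round(o['confidence'],2),np.round(o['point']),np.median(P,0).round(),P.min(0).round(),P.max(0).round())
E
```

```text
0.0 [ 213.92285322 -586.66061598  193.44746659] [-1.79901093e+02  3.36567544e-03  2.00439342e+01]
scene water_cup 0.78 [294. 196.] [468. -67.  48.] [ 444. -104.   10.] [513. -46.  74.]
scene water_cup 0.74 [282. 212.] [430.  32.  15.] [ 369. -905. -705.] [1410.  156.  201.]
scene water_cup 0.72 [212. 241.] [505. 213.  25.] [488. 185.  -3.] [560. 230.  44.]
scene jig 0.7 [279. 213.] [430.  35.  15.] [ 369. -905. -706.] [1402.  154.  201.]
scene grip_end 0.67 [257. 201.] [428. 107. 136.] [ 419. -682. -712.] [1352.  156.  173.]
scene clamp_pad 0.57 [282. 170.] [440.  17. 185.] [422.   6. 160.] [462.  27. 201.]
scene dropper_jar 0.7 [267. 268.] [313. 198.  42.] [302. 179.  -3.] [329. 208.  99.]
scene lacquer_bowl 0.7 [164. 267.] [529. 374.  32.] [463. 331.  -4.] [563. 429.  58.]
scene lacquer_bowl 0.45 [162. 311.] [398. 457.   8.] [305. 398.  -2.] [455. 506.  85.]
scene flat_brush 0.56 [374. 203.] [ 306. -245.    7.] [ 271. -323.   -3.] [ 357. -135.   14.]
scene white_dish 0.92 [161. 312.] [399. 457.   8.] [347. 395.  -4.] [450. 506.  17.]
scene white_dish 0.69 [278. 212.] [430.  35.  15
[... 433 characters left out ...]
. -194.   -3.] [537. 163. 202.]
top jig 0.19 [126. 208.] [389. 455.   8.] [340. 403.  -4.] [445. 503.  17.]
top grip_end 0.49 [251. 187.] [431. 116. 148.] [421.  55.  -3.] [459. 151. 174.]
top clamp_pad 0.41 [296. 176.] [446.  15. 191.] [427.  -5.  15.] [501.  30. 202.]
top dropper_jar 0.43 [224. 234.] [318. 187.  53.] [306. 176.  -4.] [337. 210. 101.]
top lacquer_bowl 0.76 [152. 160.] [519. 386.  20.] [465. 332.  -3.] [560. 427.  57.]
top flat_brush 0.95 [387. 243.] [ 306. -248.    8.] [ 275. -323.   -1.] [ 346. -142.   15.]
top flat_brush 0.73 [302. 187.] [437. -17.  13.] [ 371. -197.   -3.] [537. 151. 202.]
top white_dish 0.66 [125. 210.] [390. 456.   8.] [340. 405.  -3.] [440. 510.  17.]
```

View pics/scene0.png

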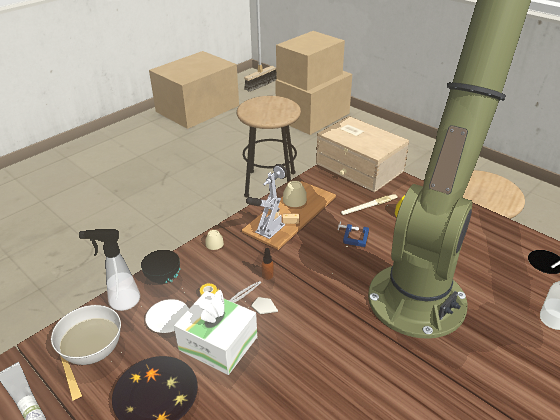

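View pics/top0.png

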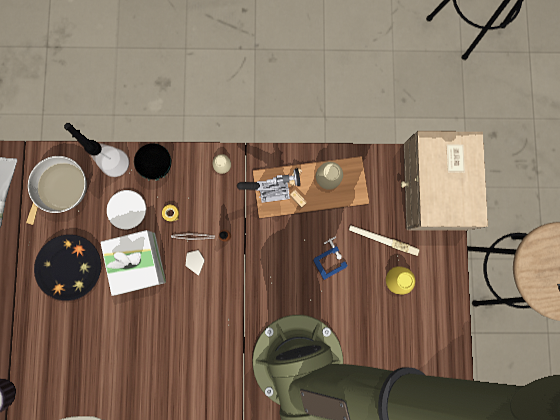

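The cup candidates are:
- Large cream cup on the board: scene (294,196), top (329,171).
- Small cream cup on the table: scene (212,241), top (221,162).
- Yellow cup: top (398,281).

I choose the large cream one on the board, and will check it in a crop while fitting the jig.

```bash
python3 - <<'E'
from h import *
from scipy.optimize import least_squares
im=cv2.imread('pics/top0.png'); d=np.load('top0.npy')
r,c=np.mgrid[:420,:560]; P=w('top',np.stack([c,r],-1).reshape(-1,2),d.ravel().astype(float)).reshape(420,560,3)
box=P[(d>0)&(c>400)&(c<495)&(r>125)&(r<235)&(P[...,2]>30)]
print('box',box.min(0).round(),box.max(0).round())
hsv=cv2.cvtColor(im,cv2.COLOR_BGR2HSV)
roi=(c>245)&(c<375)&(r>150)&(r<225)
b=roi&(P[...,2]>7.5)&(P[...,2]<17)&(d>0)
n,l,st,ce=cv2.connectedComponentsWithStats(b.astype(np.uint8))
pts=P[b][:,:2].astype(np.float32); 
hull=cv2.minAreaRect(pts); print('rect',hull, np.median(P[b][:,2]))
# jig x axis = long side pointing to +y
bp=cv2.boxPoints(hull); e=[bp[1]-bp[0],bp[2]-bp[1]]; u=max(e,key=np.linalg.norm); u=u/np.linalg.norm(u)
if u[1]<0:u=-u
v=np.array([-u[1],u[0]]); ctr=np.array(hull[0]); seat=ctr+5*u
print('u',u,np.degrees(np.arctan2(u[1],u[0])),'seat',seat)
def J(Q): q=Q[:,:2]-seat; return np.stack([q@u,q@v,Q[:,2]],-1)
for cam in ['top','scene']:
    dd=np.load(f'{cam}0.npy').astype(float); A=w(cam,np.stack([c,r],-1).reshape(-1,2),dd.ravel()); A=A[dd.ravel()>0]; Q=J(A)
    k=(Q[:,2]>20)&(Q[:,2]<75)&(Q[:,0]<-35)&(Q[:,0]>-140)&(abs(Q[:,1])<60)
    q=Q[k]; rad=lambda z: np.interp(z-12,[0,20,56],[36,34.5,25])
    side=q[q[:,2]<64]
    f=least_squares(lambda p:np.hypot(side[:,0]-p[0],side[:,1]-p[1])-rad(side[:,2]),[-80,0],loss='soft_l1')
    t=q[q[:,2]>64]; print(cam,'cup jig',f.x,'foot',t.mean(0) if len(t) else None,len(side),len(t), 'rms',np.sqrt(2*f.cost/len(side)))
    k=(Q[:,2]>20)&(Q[:,2]<230)&(Q[:,0]>-30)&(Q[:,0]<230)&(abs(Q[:,1])<60); q=Q[k]
    g=q[q[:,0]>130]; print('grip',g.min(0),g.max(0),np.median(g,0)); h=q[q[:,2]>150]; h=h[h[:,0]<120];print('pad',h.min(0),h.max(0))
    kk=q[(q[:,2]<44)&(q[:,2]>30)&(q[:,0]<60)]; 
    for s in (1,-1):
        m=kk[s*kk[:,1]>0]; print('cork',s,len(m), m.min(0) if len(m) else '',m.max(0) if len(m) else '')
s=cv2.imread('pics/scene0.png')[140:250,180:370]; t=im[135:235,200:420]
cv2.imwrite('pics/crop.png',np.vstack([cv2.resize(s,(570,330),interpolation=2),cv2.resize(t,(570,259),interpolation=2)]))
E
```

```text
box [ 339. -460.   30.] [ 580. -276.  126.]
rect ((436.4859924316406, -25.178085327148438), (161.50018310546875, 328.83404541015625), 7.8038129806518555) 12.108665295111678
u [-0.13578154  0.99073875] 97.80382 seat [435.80708474 -20.22439146]
top cup jig [-71.21844865 -37.85410416] foot [-70.96065763 -36.80684686  66.92804722] 361 180 rms 2.386762134682462
grip [130.14065263 -24.96893998 135.81432704] [171.16670427  -6.02753055 173.56607473] [150.03767963 -14.22330167 160.02726472]
pad [ 26.19963264 -36.33198858 150.6728821 ] [101.66241793   5.61131153 201.66144955]
cork 1 112 [ 1.17302082  0.27065169 30.7158482 ] [39.97003476 35.44649439 41.16110913]
cork -1 61 [  1.90028698 -59.94964911  30.09542346] [58.39936026 -0.11134568 43.47295528]
scene cup jig [-70.63118064 -38.50659661] foot [-67.67996488 -36.48449379  66.92292075] 329 110 rms 2.0820580766554855
grip [130.40500431 -21.76669265 130.45585133] [175.1753446   -3.875982   173.10290978] [157.11558965  -9.60252849 156.73559708]
pad [ 26.63198808 -37.99652664 150.12710976] [104.82270752   8.32698247 201.47463396]
cork 1 71 [ 6.53906699  0.37830054 30.16984046] [40.90595008 36.41756688 40.62964528]
cork -1 30 [ 22.06660103 -29.6324308   31.20731202] [59.32779021 -0.08522562 42.47334597]
```

View pics/crop.png

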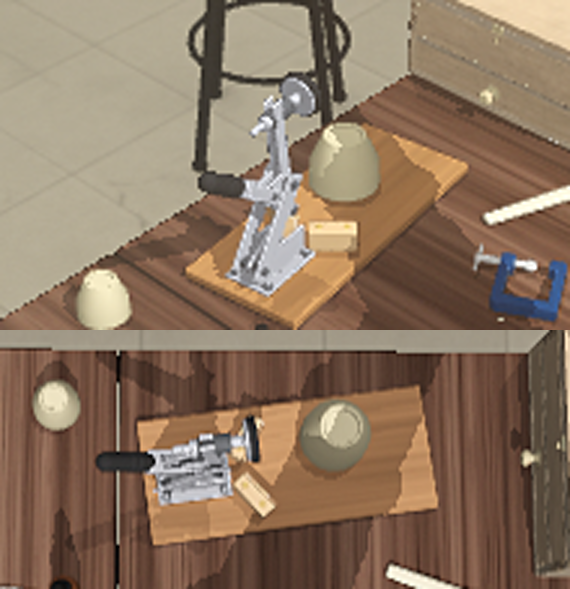

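The crop confirms a large cream cup on the board, with the small one on the table and the yellow one off to the right. The board rectangle came out oversized (161×329 instead of 130×300) because of stray points, so I'll refit it at its known size.

```bash
python3 - <<'E'
from h import *
from scipy.optimize import differential_evolution, least_squares
r,c=np.mgrid[:420,:560]; S={}
for cam in ['top','scene']:
    dd=np.load(f'{cam}0.npy').astype(float).ravel(); A=w(cam,np.stack([c,r],-1).reshape(-1,2),dd); S[cam]=A[dd>0]
def J(Q,p):
    a=np.radians(p[2]); u=np.array([np.cos(a),np.sin(a)]); v=np.array([-u[1],u[0]]); q=Q[:,:2]-p[:2]; return np.stack([q@u,q@v,Q[:,2]],-1)
for cam in S:
    A=S[cam]; A=A[(abs(A[:,0]-440)<130)&(abs(A[:,1]+20)<220)]
    B=A[(A[:,2]>9)&(A[:,2]<15)]; T=A[abs(A[:,2])<3]
    def cost(p):
        n=lambda Q:((abs(Q[:,0]+5)<150)&(abs(Q[:,1])<65)).sum()
        return n(J(T,p))-n(J(B,p))
    f=differential_evolution(cost,[(410,480),(-60,20),(90,105)],seed=1,tol=1e-8,maxiter=200)
    p=f.x; print(cam,p,f.fun,len(B),len(T))
    for cc in S:
        Q=J(S[cc],p); k=(Q[:,2]>20)&(Q[:,2]<75)&(Q[:,0]<-38)&(Q[:,0]>-140)&(abs(Q[:,1])<60)
        q=Q[k]; side=q[q[:,2]<64]; rad=lambda z: np.interp(z-12,[0,20,56],[36,34.5,25])
        g=least_squares(lambda x:np.hypot(side[:,0]-x[0],side[:,1]-x[1])-rad(side[:,2]),[-80,0],loss='soft_l1').x
        m=Q[(Q[:,0]>130)&(Q[:,0]<210)&(abs(Q[:,1])<40)&(Q[:,2]>110)]
        h=Q[(Q[:,2]>150)&(Q[:,2]<215)&(Q[:,0]<50)&(Q[:,0]>0)&(abs(Q[:,1])<50)]
        kk=Q[(Q[:,2]<39)&(Q[:,2]>33)&(Q[:,0]<60)&(Q[:,0]>-15)&(abs(Q[:,1])<60)]
        print(' ',cc,'cup',g.round(1),'grip',m.min(0).round(),m.max(0).round(),'pad',h.min(0).round(),h.max(0).round(),'corkTop',[(len(x),x.min(0).round(),x.max(0).round()) for x in (kk[kk[:,1]>0],kk[kk[:,1]<0]) if len(x)])
E
```

```text
top [453.60661895 -32.15577701  97.80589132] -2923.0 3016 7460
  top cup [-56.6 -21.8] grip [130.  -9. 125.] [185.  12. 174.] pad [ 40. -20. 177.] [ 50.  22. 202.] corkTop [(101, array([15.,  7., 33.]), array([54., 51., 39.])), (36, array([ 16., -48.,  33.]), array([53., -6., 39.]))]
  scene cup [-56.4 -22.6] grip [132.  -6. 118.] [189.  12. 173.] pad [ 41. -22. 160.] [ 50.  21. 201.] corkTop [(56, array([21.,  9., 33.]), array([59., 52., 39.])), (3, array([ 43., -13.,  34.]), array([49., -5., 37.]))]
scene [453.92175115 -34.54489686  97.81044381] -1281.0 1466 3822
  top cup [-54.  -21.8] grip [130.  -9. 122.] [188.  12. 174.] pad [ 43. -20. 178.] [ 50.  22. 202.] corkTop [(101, array([18.,  7., 33.]), array([57., 51., 39.])), (36, array([ 19., -48.,  33.]), array([55., -6., 39.]))]
  scene cup [-51.7 -22.4] grip [130.  -6. 116.] [192.  12. 173.] pad [ 43. -22. 160.] [ 50.  21. 201.] corkTop [(55, array([23.,  9., 33.]), array([58., 52., 39.])), (3, array([ 46., -13.,  34.]), array([51., -5., 37.]))]
```

Jig fit: seat ≈ (453.6, −32.2), x axis at 97.8°. The cork spans, the pad's symmetry about y = 0 and the grip tip (177 + 9.5 mm) all agree with it. The cup is at jig (−56.5, −22), so I'll push at a world angle of about 119° for 60 mm. The tool goes in behind it as a two-finger cradle at yaw ≈ 119.

```bash
python3 -m handwheel '[[0,0,-5,8],[3.9,-2.7,-6,16.5],[7.8,-5.4,-6,25],[11.7,-8.1,-6,33.5],[15.6,-10.8,-6,42],[19.5,-13.5,-6,50.5],[23.4,-16.2,-6,59],[27.3,-19,-6,67]]' 4.0 20; python3 -c "
from h import *
s=bot.get_state(); print(s['t'],s['tcp_pos'],s['tool_rot'],s['joints'])"
```

```text
t: 1.7
tcp_pos: [402.8, -319.3, 254.6]
tool_rot: [-180.0, -0.0, -46.0]
contact_force: [0.3, 0.0, 0.8]
width: 40.0
finger_force: 0.0
1.7 [ 402.79930555 -319.26322851  254.58765299] [-1.79987963e+02 -4.18089085e-02 -4.59967003e+01] [  39.33299763   16.20147133   -4.94166541   96.60557773    1.49000863
   67.21357356 -101.98617345]
```

```bash
python3 -m handwheel '[[-0.5,-2.5,0,-8.5],[-1,-5,0,-17],[-1.5,-7.5,0,-25.5],[-2,-10,0,-34],[-2.5,-12.5,0,-42.5],[-3,-15,0,-51],[-3.5,-17.5,0,-59.5],[-4,-20.1,0,-68]]'; python3 -m handwheel '[[0,0,0,-8.5],[0,0,0,-17],[0,0,0,-25.5],[0,0,0,-34],[0,0,0,-42.5],[0,0,0,-51],[0,0,0,-59.5],[0,0,0,-68]]'; python3 -m handwheel '[[0,0,0,-8.5],[0,0,0,-17],[0,0,0,-25.5],[0,0,0,-29],[0,0,0,-29],[0,0,0,-29]]'; python3 -c "
from h import *
s=bot.get_state(); print(s['t'],s['tcp_pos'],s['tool_rot'],s['joints'])
p=optics.camera_params('wrist')['world_from_camera'];print(np.round(p,2))"
```

```text
t: 2.5
tcp_pos: [518.1, -151.1, 254.5]
tool_rot: [180.0, -0.0, 22.7]
contact_force: [0.1, 0.7, -0.8]
width: 39.8
finger_force: 0.0
t: 3.3
tcp_pos: [517.6, -151.9, 254.4]
tool_rot: [180.0, 0.0, 90.7]
contact_force: [-0.2, 0.1, -0.2]
width: 40.3
finger_force: 0.0
t: 3.9
tcp_pos: [517.7, -152.0, 254.3]
tool_rot: [180.0, 0.0, 119.2]
contact_force: [-0.1, 0.1, -0.7]
width: 40.4
finger_force: 0.0
3.9 [ 517.65286036 -152.0155755   254.30756928] [1.79997679e+02 9.84420405e-04 1.19187148e+02] [ 44.56828063  22.9275499  -45.81329044  92.75540495  17.12039093
  71.607189    24.74835849]
[[ 8.7000e-01  4.7000e-01  1.4000e-01  4.8404e+02]
 [ 4.9000e-01 -8.4000e-01 -2.4000e-01 -9.0930e+01]
 [ 0.0000e+00  2.8000e-01 -9.6000e-01  4.3448e+02]
 [ 0.0000e+00  0.0000e+00  0.0000e+00  1.0000e+00]]
```

The wrist camera sits on the tool's +x side and would come close to the open pad. I'll turn the tool so the camera trails (yaw ≈ −50) and push with the −x side.

```bash
python3 -m handwheel '[[0,0,0,8.5],[0,0,0,17],[0,0,0,25.5],[0,0,0,34],[0,0,0,42.5],[0,0,0,51],[0,0,0,59.5],[0,0,0,68]]'; python3 -m handwheel '[[0,0,0,8.5],[0,0,0,17],[0,0,0,25.5],[0,0,0,34],[0,0,0,42.5],[0,0,0,51],[0,0,0,59.5],[0,0,0,68]]'; python3 -m handwheel '[[0,0,4,8.5],[0,0,8,17],[0,0,12,25.5],[0,0,16,33],[0,0,19,33],[0,0,19,33]]'; python3 -c "
from h import *
s=bot.get_state(); print(s['t'],s['tcp_pos'],s['tool_rot'],s['joints'])
p=optics.camera_params('wrist')['world_from_camera'];print(np.round(p,2))
im,d=optics.snapshot('wrist');cv2.imwrite('pics/w1.png',im)
im,d=optics.snapshot('scene');cv2.imwrite('pics/s1.png',cv2.resize(im[100:260,180:440],None,fx=3,fy=3))"
```

```text
t: 4.7
tcp_pos: [517.7, -151.8, 254.4]
tool_rot: [180.0, -0.0, 50.9]
contact_force: [-0.2, -0.1, -0.2]
width: 39.8
finger_force: 0.0
t: 5.5
tcp_pos: [517.7, -151.7, 254.5]
tool_rot: [-180.0, -0.0, -17.1]
contact_force: [0.1, 0.5, 0.9]
width: 40.2
finger_force: 0.0
t: 6.1
tcp_pos: [515.0, -150.9, 60.9]
tool_rot: [179.8, 0.3, -49.7]
contact_force: [-0.5, -0.1, 0.5]
width: 40.2
finger_force: 0.0
6.1 [ 515.03688004 -150.90402772   60.9497637 ] [179.76303922   0.32191865 -49.71595798] [  17.4872661    29.8943455    -5.62192784  108.98717691    4.19991251
   41.7143854  -130.26293783]
[[-7.6000e-01 -6.2000e-01 -1.9000e-01  5.6264e+02]
 [-6.5000e-01  7.3000e-01  2.1000e-01 -2.0547e+02]
 [ 0.0000e+00  2.8000e-01 -9.6000e-01  2.4073e+02]
 [ 0.0000e+00  0.0000e+00  0.0000e+00  1.0000e+00]]
```

View pics/s1.png

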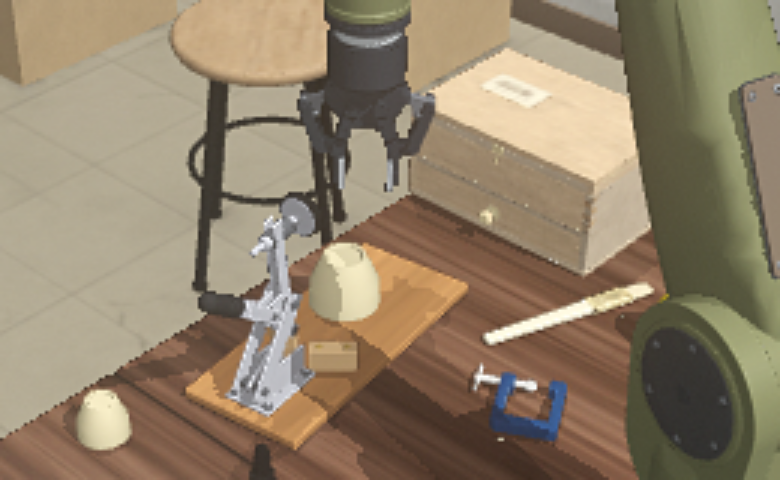

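```bash
python3 -m handwheel '[[0,0,2.2,0],[0,0,4.2,0],[0,0,4.3,0],[-0.8,-0.4,4.3,0],[-1.6,-0.8,4.3,0],[-2.2,-1.2,4.3,0],[-2.6,-1.5,4.3,0],[-2.8,-1.6,4.3,0]]'; python3 -m handwheel '[[0,0,0,0],[0,0,0,0]]'
```

```text
t: 7.0
tcp_pos: [512.1, -119.1, 21.8]
tool_rot: [-180.0, -0.0, -49.6]
contact_force: [0.6, 1.1, 0.7]
width: 39.9
finger_force: 0.0
t: 7.2
tcp_pos: [511.8, -120.4, 21.4]
tool_rot: [180.0, -0.0, -49.7]
contact_force: [0.4, -0.4, -0.0]
width: 40.0
finger_force: 0.0
```

```bash
python3 -m handwheel '[[-0.4,-0.1,0,0],[-0.8,-0.15,0,0],[-1.3,-0.25,0,0],[-1.8,-0.35,0,0],[-2.3,-0.45,0,0],[-2.8,-0.55,0,0],[-3.3,-0.65,0,0],[-3.8,-0.7,0,0]]';  python3 - <<'E'
from h import *
s=bot.get_state(); print(s['t'],s['tcp_pos'],s['contact_force'])
seat=np.array([453.6,-32.2]);a=np.radians(97.8);u=np.array([np.cos(a),np.sin(a)]);v=np.array([-u[1],u[0]])
for cam in ['scene','top']:
    im,d=optics.snapshot(cam); cv2.imwrite(f'pics/{cam}2.png',im)
    for o in optics.trace('water_cup',cam):
        Q=cloud(cam,o['mask'],d); q=Q[:,:2]-seat; Q=np.stack([q@u,q@v,Q[:,2]],-1)
        t=Q[(abs(Q[:,2]-67)<4)&(abs(Q[:,1])<60)&(abs(Q[:,0])<100)]
        if len(t)>5: print(cam,o['point'],'foot jig',(t.min(0)+t.max(0))/2,np.median(t,0),len(t))
im=cv2.imread('pics/scene2.png');cv2.imwrite('pics/s2.png',cv2.resize(im[110:260,200:400],None,fx=3.5,fy=3.5))
E
```

```text
t: 8.0
tcp_pos: [492.6, -86.3, 21.4]
tool_rot: [-180.0, -0.0, -49.7]
contact_force: [1.6, -0.6, 0.5]
width: 39.6
finger_force: 0.6
8.0 [492.64664697 -86.34300227  21.40300933] [ 1.60198331 -0.58851575  0.5106234 ]
scene [292.9, 198.5] foot jig [-37.10738376 -14.54530618  66.95765316] [-37.72727468 -16.54134934  66.45618487] 116
top [320.8, 177.1] foot jig [-39.34391841 -15.63745417  66.99246894] [-36.69584402 -13.74759617  65.99693215] 195
```

View pics/s2.png

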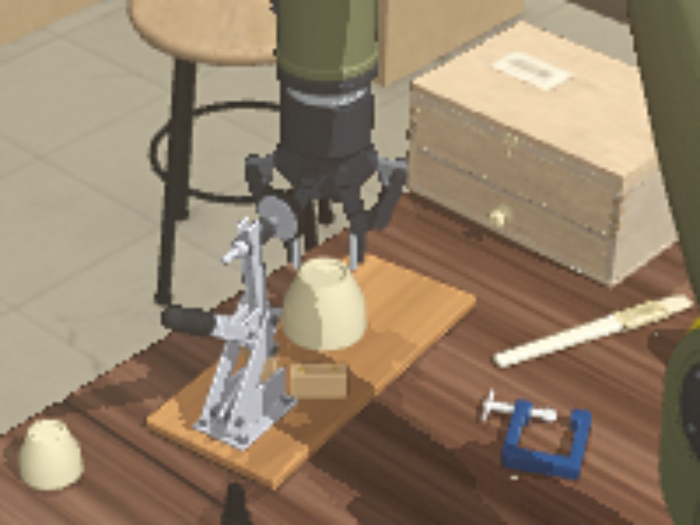

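The cup is cradled between the fingers at jig (−37.5, −15), still upright and on course. The gripper stays clear of the open pad at about (278,215) in the crop.

```bash
python3 -m handwheel '[[-0.5,-0.1,0,0],[-1,-0.2,0,0],[-1.5,-0.3,0,0],[-2,-0.4,0,0],[-2.5,-0.5,0,0],[-3,-0.6,0,0],[-3.3,-0.65,0,0],[-3.6,-0.7,0,0]]'; python3 -m handwheel '[[-0.1,0,0,0],[-0.2,0,0,0],[-0.2,0,0,0]]'; cat > m.py <<'E'
from h import *
s=bot.get_state(); print(s['t'],s['tcp_pos'],s['contact_force'])
seat=np.array([453.6,-32.2]);a=np.radians(97.8);u=np.array([np.cos(a),np.sin(a)]);v=np.array([-u[1],u[0]])
for cam in ['scene','top']:
    im,d=optics.snapshot(cam); cv2.imwrite(f'pics/{cam}_{s["t"]:.1f}.png',im)
    for o in optics.trace('water_cup',cam):
        Q=cloud(cam,o['mask'],d); q=Q[:,:2]-seat; Q=np.stack([q@u,q@v,Q[:,2]],-1)
        t=Q[(abs(Q[:,2]-67)<4)&(abs(Q[:,1])<60)&(abs(Q[:,0])<100)]
        if len(t)>5: print(cam,o['point'],'foot jig',(t.min(0)+t.max(0))/2,np.median(t,0),len(t))
E
python3 m.py
```

```text
t: 9.0
tcp_pos: [474.5, -54.4, 21.4]
tool_rot: [-180.0, -0.0, -49.7]
contact_force: [0.3, -0.6, 0.4]
width: 40.2
finger_force: 0.8
t: 9.3
tcp_pos: [473.3, -53.1, 21.3]
tool_rot: [-180.0, 0.0, -49.7]
contact_force: [0.9, -0.9, 0.8]
width: 40.2
finger_force: 0.7
9.3 [473.27033245 -53.12129577  21.30027847] [ 0.92796638 -0.93874086  0.79787582]
scene [292.2, 203.3] foot jig [18.68816649 -2.08944    66.99529916] [ 0.54545625 -2.76958856 66.42794423] 122
top [309.7, 183.2] foot jig [-3.99237539 -4.21090226 66.92778346] [-2.30196772  0.09209305 65.78763136] 189
```

```bash
for i in 1 2 3; do python3 -m handwheel '[[-0.05,-0.02,0,0],[-0.1,-0.04,0,0],[-0.1,-0.04,0,0]]' | grep -E "tcp|force"; done
```

```text
tcp_pos: [472.9, -52.2, 21.3]
contact_force: [1.4, -0.7, 1.2]
finger_force: 0.9
tcp_pos: [472.4, -51.1, 21.3]
contact_force: [-0.2, -0.7, -0.4]
finger_force: 0.9
tcp_pos: [472.1, -50.0, 21.3]
contact_force: [0.5, -0.9, 0.5]
finger_force: 0.9
```

```bash
for i in 1 2 3; do python3 -m handwheel '[[-0.05,-0.03,0,0],[-0.1,-0.06,0,0],[-0.1,-0.06,0,0]]' | grep -E "tcp|force"; done; python3 m.py
```

```text
tcp_pos: [471.9, -49.0, 21.3]
contact_force: [0.7, -2.7, 2.0]
finger_force: 1.3
tcp_pos: [471.6, -48.3, 21.4]
contact_force: [-0.9, -4.9, 4.2]
finger_force: 2.9
tcp_pos: [471.3, -47.7, 21.4]
contact_force: [-1.6, -7.2, 4.7]
finger_force: 4.5
11.3 [471.31567275 -47.74626534  21.44656769] [-1.59807475 -7.1809428   4.73832462]
scene [291.8, 204.7] foot jig [ 2.23082391e+01 -5.52110709e-02  6.69345303e+01] [ 3.52245422 -0.54830497 66.55656107] 126
top [309.7, 183.9] foot jig [ 2.11630071 -1.62219305 67.00845722] [ 3.94123328  1.51902755 66.15487346] 179
```

```bash
for i in 1 2 3; do python3 -m handwheel '[[-0.05,0.07,0,0],[-0.06,0.09,0,0],[-0.06,0.09,0,0]]' > o; python3 -c "
from plant import bot
import numpy as np
s=bot.get_state();f=s['contact_force'];p=s['tcp_pos'];a=np.radians(97.8);R=np.array([[np.cos(a),np.sin(a)],[-np.sin(a),np.cos(a)]])
print(p.round(1) if hasattr(p,'round') else p,'Fjig',R@np.array(f[:2]),f[2],'pj',R@(np.array(p[:2])-[453.6,-32.2]))"; done
```

```text
[471.  -47.6  21.6] Fjig [-5.80481919  0.78689185] 4.482220034498385 pj [-17.64602346 -15.16184801]
[470.7 -47.6  21.7] Fjig [-4.93068229 -0.87687815] 4.51691013373349 pj [-17.53487257 -14.85762665]
[470.3 -47.5  21.9] Fjig [-4.69041973 -1.35850709] 4.135588410758145 pj [-17.3971907  -14.44804217]
```

```bash
python3 -m handwheel '[[0.5,0,0,0],[1.5,0,0,0],[3.5,0,0,0],[6,0,-1,0],[6.5,0,-5,0],[6.5,0,-10,0],[6.5,0,-15,0],[6.5,0,-19,0]]'|head -3; python3 - <<'E'
from h import *
from scipy.optimize import least_squares
r,c=np.mgrid[:420,:560]; a=np.radians(97.8);R=np.array([[np.cos(a),np.sin(a)],[-np.sin(a),np.cos(a)]])
rad=lambda z: np.interp(z-12,[0,20,56],[36,34.5,25])
for cam in ['top','scene']:
    im,d=optics.snapshot(cam); dd=d.ravel().astype(float); cv2.imwrite(f'pics/{cam}3.png',im)
    A=w(cam,np.stack([c,r],-1).reshape(-1,2),dd); Q=np.c_[(A[:,:2]-[453.6,-32.2])@R.T,A[:,2]]; Q=Q[dd>0]
    side=Q[(Q[:,2]>20)&(Q[:,2]<72)&(Q[:,0]<12)&(Q[:,0]>-60)&(abs(Q[:,1])<50)]
    foot=Q[(abs(Q[:,2]-68)<3)&(np.hypot(Q[:,0],Q[:,1])<40)]
    g=least_squares(lambda x:np.hypot(side[:,0]-x[0],side[:,1]-x[1])-rad(side[:,2]),[0,0],loss='soft_l1').x
    f=cv2.minEnclosingCircle(foot[:,:2].astype(np.float32))
    k=(Q[:,2]<37.5)&(Q[:,2]>34.5)&(Q[:,0]<65)&(Q[:,0]>5)&(abs(Q[:,1])>25)&(abs(Q[:,1])<60); kk=Q[k]
    print(cam,'cup',g,len(side),'foot',f,foot.mean(0),len(foot))
    # cork top inner-face offset: signed distance from tangent line (should be min 36)
    for s in (1,-1):
        m=kk[s*kk[:,1]>0]
        if len(m): dn=m[:,0]*np.sin(np.radians(55))+s*m[:,1]*np.cos(np.radians(55)); print(' cork',s,len(m),np.percentile(dn,[2,10,50,90,98]).round(1))
im=cv2.imread('pics/top3.png')[145:230,240:375]; s=cv2.imread('pics/scene3.png')[150:250,235:345]
cv2.imwrite('pics/c3.png',np.hstack([cv2.resize(im,(480,302),interpolation=2),cv2.resize(s,(320,302),interpolation=2)]))
E
```

```text
t: 13.2
tcp_pos: [510.9, -96.6, 213.9]
tool_rot: [-179.9, -0.0, -49.7]
top cup [ 3.25055306 -1.77148936] 382 foot ((-1.1564213037490845, -1.8544796705245972), 22.787181854248047) [-0.92693725 -1.41495389 67.25474304] 142
 cork 1 38 [35.2 39.  44.9 52.7 54.5]
 cork -1 11 [28.6 32.3 39.4 52.3 53.3]
scene cup [11.39798313 -1.65186196] 193 foot ((0.5143831372261047, -1.1319615840911865), 25.09943389892578) [ 0.09066996 -0.41127109 67.08489784] 90
 cork 1 25 [22.3 26.5 49.  57.1 58.8]
```

View pics/c3.png

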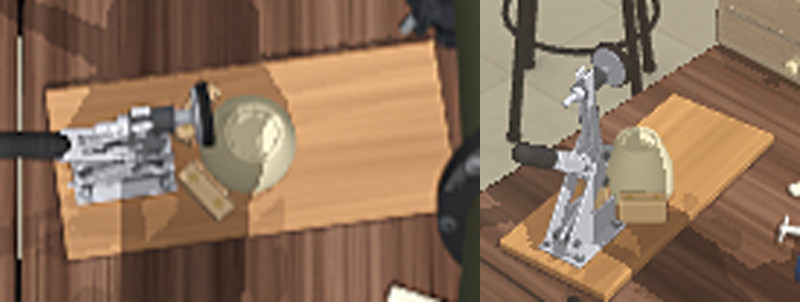

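The foot centre measures (−1.2, −1.8) in the top view and (0.5, −1.1) in the scene view. The picture shows the cup against both corks with the clamp still open, so it is seated. Next I go over the clamp to the lever's +x side, turning to yaw ≈ 98.

```bash
python3 -m handwheel '[[0,0,-5,-8],[-1,-0.5,-9,-16],[-5,-2.1,-9,-24],[-9,-3.8,-9,-32],[-13,-5.5,-9,-40],[-17,-7.2,-9,-48],[-21,-8.9,-9,-56],[-25,-10.6,-9,-64]]' 0|head -3;  python3 -m handwheel '[[0,0,0,-8],[0,0,0,-16],[0,0,0,-24],[0,0,0,-32],[0,0,0,-40],[0,0,0,-48],[0,0,0,-56],[0,0,0,-64]]'|head -3; python3 -m handwheel '[[0,0,0,-8],[0,0,0,-16],[0,0,0,-19.5],[0,0,0,-19.5],[0,0,0,-19.5]]'; python3 -c "
from plant import bot
import numpy as np
s=bot.get_state();a=np.radians(97.8);R=np.array([[np.cos(a),np.sin(a)],[-np.sin(a),np.cos(a)]])
print(R@(np.array(s['tcp_pos'][:2])-[453.6,-32.2]),s['joints'])"
```

```text
t: 14.1
tcp_pos: [428.6, 164.1, 300.6]
tool_rot: [-180.0, 0.1, 14.7]
t: 14.9
tcp_pos: [429.3, 162.6, 300.4]
tool_rot: [-179.9, 0.0, 78.7]
t: 15.4
tcp_pos: [429.4, 162.5, 300.7]
tool_rot: [-179.9, -0.0, 97.7]
contact_force: [-1.0, 0.3, 0.3]
width: -0.0
finger_force: 0.0
[196.20295278  -2.47418847] [  7.30947031  11.48870538 -38.61407775  98.00947576   7.41046767
  73.15694105 -25.19417742]
```

```bash
python3 -m handwheel '[[2.8,-0.25,0,0],[2.8,-0.25,4,0],[2.8,-0.25,8,0],[2.8,-0.25,12,0],[2.8,-0.25,15,0],[2.8,-0.25,15,0]]'; cat > q.py <<'E'
from plant import bot
import numpy as np
s=bot.get_state();a=np.radians(97.8);R=np.array([[np.cos(a),np.sin(a)],[-np.sin(a),np.cos(a)]])
print(s['t'],'jig',(R@(np.array(s['tcp_pos'][:2])-[453.6,-32.2])).round(1),round(s['tcp_pos'][2],1),'F',(R@np.array(s['contact_force'][:2])).round(1),round(s['contact_force'][2],1))
E
python3 q.py;  python3 -m handwheel '[[-0.5,0,0,0],[-1,0,0,0],[-1.5,0,0,0],[-2,0,0,0],[-2.5,0,-0.2,0],[-3,0,-0.5,0],[-3.5,0,-1,0],[-4,0,-1.5,0]]' >o; python3 q.py
```

```text
t: 16.0
tcp_pos: [420.9, 188.6, 148.0]
tool_rot: [-179.6, 0.1, 97.8]
contact_force: [-0.5, -0.5, 0.0]
width: 0.2
finger_force: 0.0
16.0 jig [223.2   2.4] 148.0 F [-0.4  0.5] 0.0
16.8 jig [ 1.839e+02 -1.000e-01] 166.8 F [-0.1 -0.2] -0.4
```

```bash
python3 -m handwheel '[[-0.6,0,-0.4,0],[-1.2,0,-0.8,0],[-1.8,0,-1.2,0],[-2.4,0,-1.6,0],[-3,0,-1.9,0],[-3.6,0,-2.2,0],[-4,0,-2.4,0],[-4,0,-2.4,0]]' >o; python3 q.py; python3 - <<'E'
from h import *
im,d=optics.snapshot('scene');cv2.imwrite('pics/s4.png',cv2.resize(im[90:260,190:390],None,fx=3.5,fy=3.5))
E
```

```text
17.6 jig [143.6  -0.2] 190.5 F [0.2 0.6] -0.6
```

View pics/s4.png

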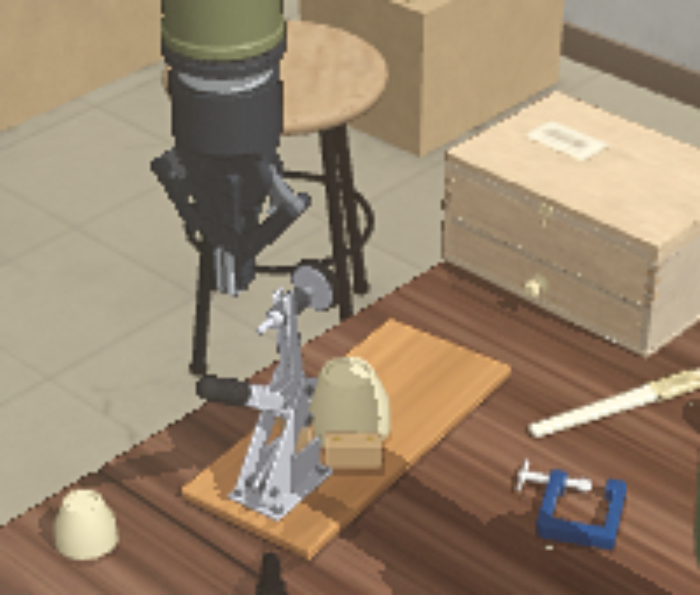

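The fingers rose too early and passed over the grip, so the lever hasn't moved: grip at (200,388) in the crop. I'll back off and come in lower.

```bash
python3 -m handwheel '[[4,0,-0.5,0],[8,0,-0.5,0],[8,0,2,0],[8,0,5,0],[8,0,5,0]]'>o; python3 q.py;  python3 -m handwheel '[[-1,0,0,0],[-2,0,0,0],[-2.5,0,0,0],[-3,0,0,0],[-3.5,0,0,0],[-4,0,0,0],[-4.4,0,0,0],[-4.4,0,0,0]]' >o; python3 q.py
```

```text
18.15 jig [223.9   2.3] 137.6 F [-0.8  0.3] 0.7
18.95 jig [ 1.796e+02 -1.000e-01] 140.3 F [-0.3 -0.2] -0.3
```

```bash
cat > g.py <<'E'
from h import *
r,c=np.mgrid[:420,:560]; a=np.radians(97.8);R=np.array([[np.cos(a),np.sin(a)],[-np.sin(a),np.cos(a)]])
im,d=optics.snapshot('scene'); dd=d.ravel().astype(float)
for o in optics.trace('grip_end','scene')[:2]: print(o['confidence'],o['point'])
cv2.imwrite('pics/s5.png',cv2.resize(im[90:260,190:390],None,fx=3.5,fy=3.5))
A=w('scene',np.stack([c,r],-1).reshape(-1,2),dd); Q=np.c_[(A[:,:2]-[453.6,-32.2])@R.T,A[:,2]]
k=(dd>0)&(abs(Q[:,1])<25)&(Q[:,2]>95)&(Q[:,0]>20)&(Q[:,0]<240)
col=im.reshape(-1,3)[k].max(1); q=Q[k]; dk=q[col<75]
print(len(dk)); 
for z in range(100,260,10):
    m=dk[(dk[:,2]>=z)&(dk[:,2]<z+10)]
    if len(m): print(z,len(m),m[:,0].min().round(),m[:,0].max().round(),np.median(m[:,1]).round())
E
python3 g.py
```

```text
0.56 [257.8, 200.3]
0.31 [280.8, 209.9]
893
100 1 78.0 78.0 17.0
130 7 144.0 157.0 8.0
140 19 138.0 168.0 7.0
150 23 152.0 187.0 6.0
160 19 43.0 188.0 3.0
170 7 44.0 188.0 19.0
180 19 39.0 186.0 11.0
190 38 42.0 190.0 8.0
200 16 47.0 192.0 9.0
210 16 178.0 192.0 9.0
220 54 167.0 195.0 4.0
230 51 166.0 195.0 7.0
240 43 164.0 199.0 5.0
250 47 183.0 200.0 -1.0
```

View pics/s5.png

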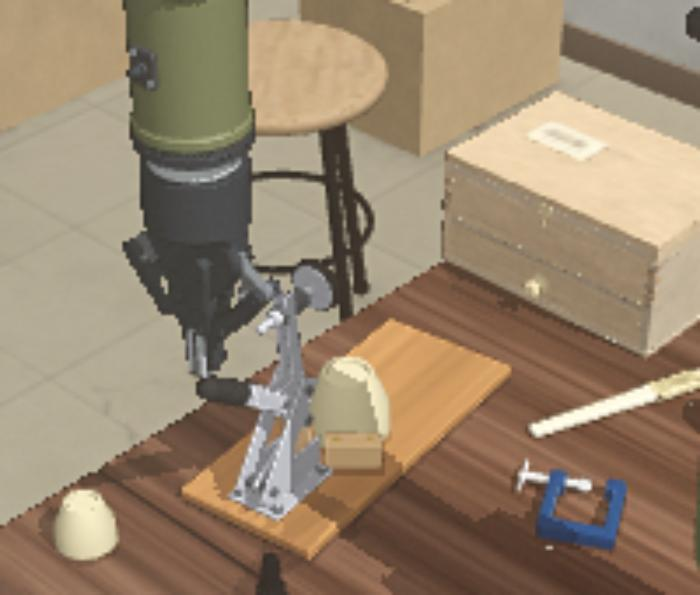

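The finger is right at the grip's end, about (205,378) in the crop, and the lever is still open. I keep pushing at this height.

```bash
python3 -m handwheel '[[-0.3,0,0,0],[-0.6,0,0,0],[-0.9,0,0,0],[-1.2,0,0,0],[-1.2,0,0,0]]' >o; python3 q.py;  python3 -m handwheel '[[-0.3,0,0,0],[-0.6,0,-0.2,0],[-0.9,0,-0.4,0],[-1.2,0,-0.7,0],[-1.5,0,-1,0],[-1.5,0,-1,0]]' >o; python3 q.py; python3 g.py
```

```text
19.55 jig [ 1.677e+02 -1.000e-01] 140.3 F [-0.5 -0.7] -0.2
20.15 jig [152.8  -0.4] 150.8 F [0.1 0.4] 0.2
902
100 2 75.0 76.0 15.0
130 10 145.0 164.0 7.0
140 15 141.0 174.0 8.0
150 21 150.0 189.0 6.0
160 27 43.0 189.0 4.0
170 8 42.0 175.0 18.0
180 9 43.0 161.0 19.0
190 27 41.0 164.0 10.0
200 17 44.0 163.0 8.0
210 16 145.0 161.0 11.0
220 13 152.0 164.0 11.0
230 45 146.0 168.0 -2.0
240 54 140.0 169.0 6.0
250 41 135.0 171.0 7.0
```

View picture.

```bash
python3 - <<'E'
from h import *
s=bot.get_state()
out=[]
for cam,(r0,r1,c0,c1) in dict(scene=(140,220,215,315),wrist=(0,420,0,560)).items():
    im,d=optics.snapshot(cam); p=optics.camera_params(cam)
    W=np.linalg.inv(np.array(p['world_from_camera']))
    for z in (0,20,40):
        q=W@np.array([*s['tcp_pos'][:2],s['tcp_pos'][2]+z,1]); u=(q[0]/q[2]*p['fx']+p['cx'],q[1]/q[2]*p['fy']+p['cy']); print(cam,z,np.round(u,1),q[2])
        im=cv2.circle(im,(int(round(u[0])),int(round(u[1]))),0 if cam=='scene' else 3,(0,0,255),-1)
    out.append(cv2.resize(im[r0:r1,c0:c1],(400,320),interpolation=0))
cv2.imwrite('pics/s6.png',np.hstack(out))
E
```

```text
scene 0 [255.3 199. ] 1393.5826259407297
scene 20 [255.  192.7] 1381.5346878960966
scene 40 [254.7 186.3] 1369.4867498514634
wrist 0 [274.8 245.9] 192.38437458063873
wrist 20 [274.7 261.6] 173.16943287307248
wrist 40 [274.5 281.3] 153.95449116550617
```

View pics/s6.png

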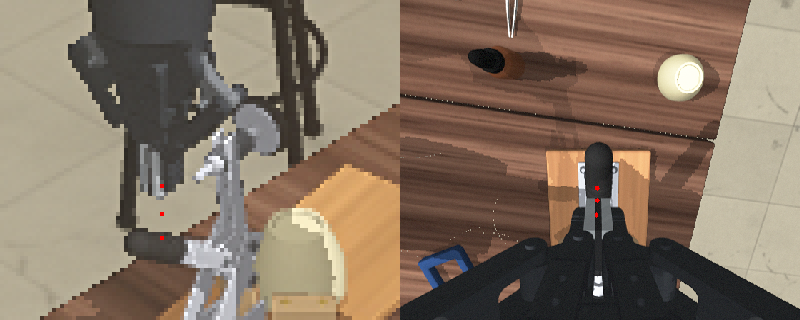

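```bash
python3 - <<'E'
from h import *
s=bot.get_state(); print(s['tcp_pos'],s['width'])
a=np.radians(97.8);R=np.array([[np.cos(a),np.sin(a)],[-np.sin(a),np.cos(a)]])
im,d=optics.snapshot('scene'); 
for row in range(176,206,2):
    cs=np.arange(246,262); dd=d[row,cs].astype(float); Q=w('scene',np.c_[cs,np.full(16,row)],dd); k=dd>0
    J=np.c_[(Q[:,:2]-[453.6,-32.2])@R.T,Q[:,2]]
    k&=(J[:,0]>100)&(J[:,0]<210)&(abs(J[:,1])<60); print(row,[tuple(x) for x in J[k][::3].round().astype(int).tolist()])
im,d=optics.snapshot('wrist'); p=optics.camera_params('wrist')
for row in range(180,300,8):
    cs=np.array([262,268,275,282,290]); dd=d[row,cs].astype(float); Q=w('wrist',np.c_[cs,np.full(5,row)],dd,p); J=np.c_[(Q[:,:2]-[453.6,-32.2])@R.T,Q[:,2]]; print('w',row,[tuple(x) for x in J[dd>0].round().astype(int).tolist()])
E
```

```text
[432.83028583 119.75874374 150.2686927 ] 0.04700531429409862
176 [(164, -8, 225), (163, 1, 228), (166, 13, 234), (163, 21, 236), (163, 30, 240)]
178 [(162, -10, 217), (162, 0, 221), (161, 8, 223), (156, 15, 224)]
180 [(159, -13, 208), (165, 2, 217), (160, 7, 217), (153, 11, 214)]
182 [(156, -16, 199), (163, 0, 209), (160, 7, 210), (153, 15, 210)]
184 [(164, -6, 201), (162, 2, 204), (159, 10, 205), (151, 13, 202)]
186 [(161, -9, 192), (162, 2, 198), (162, 11, 201), (150, 12, 195)]
188 [(165, 1, 193), (161, 7, 193)]
190 []
192 []
194 []
196 []
198 [(181, -4, 169), (180, 5, 172), (169, 5, 165), (152, 1, 153)]
200 [(185, -5, 164), (183, 4, 166), (175, 7, 164), (167, 10, 160), (150, 6, 148), (137, 6, 140)]
202 [(185, -4, 158), (184, 5, 161), (175, 6, 156), (167, 10, 154), (152, 8, 143), (139, 7, 135)]
204 [(184, 4, 155), (177, 8, 153), (167, 9, 146), (153, 8, 138), (141, 8, 130)]
w 180 [(158, 12, 1), (158, 6, 1), (158, -6, 0), (158, -13, -1)]
w 188 [(151, 12, 1), (150, 6, 0), (186, 0, 161), (186, -4, 161), (151, -13, 1)]
w 196 [(183, 6, 163), (184, 3, 168), (184, 0, 167), (183, -3, 167), 
[... 323 characters left out ...]
8, -4, 165), (167, -7, 161)]
w 236 [(160, 6, 155), (162, 3, 159), (163, 0, 161), (162, -4, 161), (161, -8, 157)]
w 244 [(154, 6, 150), (156, 3, 155), (157, 0, 157), (157, -4, 157), (155, -8, 153)]
w 252 [(148, 7, 145), (150, 3, 152), (151, 0, 154), (151, -4, 152), (149, -8, 148)]
w 260 [(164, 5, 192), (163, 2, 191), (164, 0, 193), (164, -3, 193), (164, -6, 192)]
w 268 [(164, 4, 200), (163, 2, 199), (164, 0, 200), (164, -3, 200), (164, -6, 201)]
w 276 [(163, 4, 207), (164, 2, 207), (163, 0, 206), (163, -3, 206), (164, -6, 208)]
w 284 [(164, 4, 213), (163, 2, 213), (164, 0, 214), (163, -3, 213), (164, -6, 213)]
w 292 [(163, 4, 218), (164, 2, 220), (164, 0, 220), (164, -3, 219), (163, -5, 219)]
```

The depth reading settles it: the fingers' real ends are at z ≈ 192 while the TCP reads 150, so they stop about 41 mm short of it. They have been passing above the grip. I'll redo the approach with the TCP at end_z − 51, so the tips are 10 mm below the grip's centre.

```bash
python3 -m handwheel '[[4,0,0,0],[7.5,0,0,0],[7.5,0,0,0],[7.5,0,2,0],[7.5,0,4,0],[7.5,0,4.1,0],[7.5,0,4.1,0]]'>o; python3 q.py;  python3 -m handwheel '[[-1,0,0,0],[-2,0,0,0],[-2.4,0,0,0],[-2.8,0,0,0],[-3.1,0,-0.1,0],[-3.4,0,-0.4,0],[-3.7,0,-0.8,0],[-4,0,-1.3,0]]' >o; python3 q.py; python3 g.py|sed -n '3,16p'
```

```text
21.15 jig [2.281e+02 2.000e-01] 109.3 F [ 0.4 -0.4] -0.2
21.95 jig [ 1.922e+02 -1.000e-01] 123.3 F [10.9  4. ] 5.2
100 2 76.0 76.0 15.0
130 1 146.0 146.0 6.0
140 11 138.0 158.0 7.0
150 29 30.0 167.0 7.0
160 26 30.0 204.0 8.0
170 38 25.0 203.0 11.0
180 29 21.0 203.0 11.0
190 23 26.0 201.0 8.0
200 35 194.0 207.0 -3.0
210 65 181.0 207.0 7.0
220 36 174.0 210.0 8.0
230 43 195.0 211.0 -3.0
240 45 198.0 211.0 -1.0
250 46 198.0 212.0 8.0
```

```bash
python3 -m handwheel '[[0,0,0,0],[0,0,0,0]]'>o; python3 q.py; python3 -m handwheel '[[-0.3,0,-0.3,0],[-0.6,0,-0.6,0],[-0.9,0,-0.9,0],[-1.2,0,-1.2,0],[-1.2,0,-1.2,0]]' >o; python3 q.py
```

```text
22.25 jig [1.878e+02 1.000e-01] 122.1 F [-1.1  0.7] -0.1
22.75 jig [175.2  -0.3] 134.6 F [ 0.3 -0.7] 0.0
```

```bash
python3 -m handwheel '[[-0.4,0,-0.4,0],[-0.8,0,-0.8,0],[-1.2,0,-1.2,0],[-1.6,0,-1.6,0],[-2,0,-1.9,0],[-2.5,0,-2.2,0],[-3,0,-2.6,0],[-3,0,-2.6,0]]' >o; python3 q.py; python3 g.py
```

```text
23.55 jig [145.4  -0.4] 160.7 F [0.9 0. ] -0.2
0.79 [274.7, 181.0]
0.67 [241.4, 293.0]
930
100 2 73.0 76.0 14.0
130 1 77.0 77.0 13.0
170 6 70.0 83.0 2.0
180 20 70.0 86.0 5.0
190 29 67.0 154.0 5.0
200 30 72.0 151.0 5.0
210 37 63.0 154.0 8.0
220 19 65.0 157.0 9.0
230 16 147.0 158.0 7.0
240 54 132.0 163.0 4.0
250 51 133.0 162.0 8.0
```

View pics/s5.png

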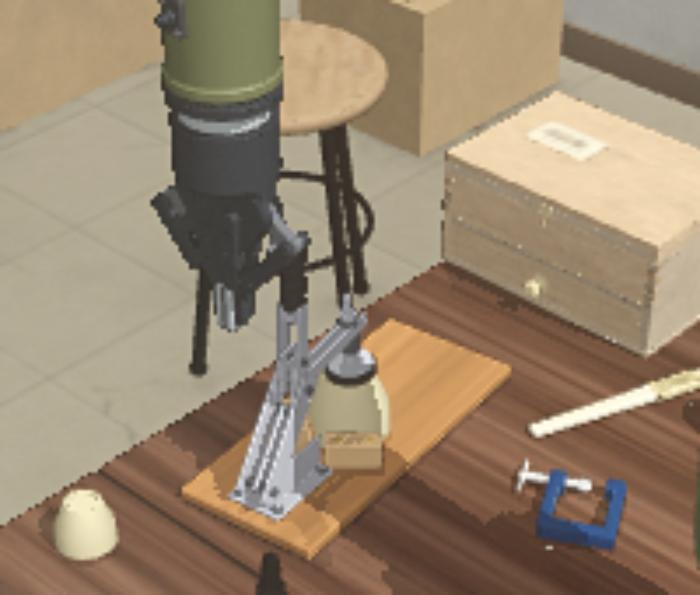

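The lever has dropped forward and the pad is resting on the cup: grip at about (292,270) in the crop, pad over the foot at (350,365). What remains is pushing it over centre.

```bash
python3 -m handwheel '[[-1.2,0,-0.5,0],[-2.5,0,-0.8,0],[-3.7,0,-0.8,0],[-4.5,0,-0.8,0],[-5,0,-0.8,0],[-5.3,0,-0.8,0],[-5.6,0,-0.8,0],[-5.9,0,-0.8,0]]' >o; python3 q.py; python3 -m handwheel '[[-0.2,0,0,0],[-0.4,0,0,0],[-0.6,0,0,0],[-0.8,0,0,0],[-0.8,0,0,0]]' >o; python3 q.py; python3 -m handwheel '[[-0.2,0,0,0],[-0.4,0,0,0],[-0.6,0,0,0],[-0.6,0,0,0]]' >o; python3 q.py;python3 g.py|tail -n +3
```

```text
24.45 jig [88.1 -0.1] 168.4 F [3.  1.7] 1.4
24.95 jig [79.  -0.2] 168.3 F [4.2 0.4] 1.8
25.35 jig [72.1 -0.1] 168.1 F [-0.1 -0.1] -0.1
925
100 2 76.0 79.0 17.0
170 9 55.0 69.0 2.0
180 30 50.0 69.0 4.0
190 19 47.0 63.0 7.0
200 18 44.0 60.0 7.0
210 28 42.0 87.0 7.0
220 24 36.0 84.0 8.0
230 18 66.0 84.0 11.0
240 20 75.0 86.0 6.0
250 60 62.0 87.0 6.0
```

```bash
python3 -m handwheel '[[-0.2,0,0,0],[-0.4,0,0,0],[-0.5,0,0,0]]' >o; python3 q.py; python3 -m handwheel '[[-0.2,0,0,0],[-0.2,0,0,0]]' >o; python3 q.py; python3 -m handwheel '[[-0.2,0,0,0],[-0.2,0,0,0]]' >o; python3 q.py
```

```text
25.75 jig [68.  -0.2] 168.3 F [-0.6 -0.2] -0.1
25.95 jig [66.4 -0.1] 168.3 F [2.2 1. ] 0.3
26.15 jig [65.2 -0.1] 168.2 F [ 4.1 -0.3] -1.0
```

The lever meets a stop at 66, which is where the locked position should be. I retreat and verify.

```bash
python3 -m handwheel '[[2,0,0,0],[5,0,0,0],[9,0,0,0],[12,0,-3,0],[12,0,-7,0],[12,0,-7,0]]' >o; python3 q.py; python3 g.py|tail -n +4; python3 m.py; python3 -c "
import cv2;a=cv2.imread('pics/s5.png');cv2.imwrite('pics/s7.png',a[200:560,150:450])"
```

```text
26.75 jig [186.2  -2.4] 242.6 F [-0.1 -0.6] -0.3
120 1 76.0 76.0 12.0
150 1 75.0 75.0 9.0
170 9 57.0 69.0 3.0
180 31 50.0 70.0 5.0
190 27 44.0 64.0 4.0
200 27 39.0 60.0 3.0
210 33 39.0 57.0 4.0
220 24 36.0 52.0 2.0
26.85 [429.23759361 150.07735012 238.90605958] [-0.05047924  0.67018868 -0.5095022 ]
scene [290.4, 207.8] foot jig [ 7.85414672  2.55851457 66.88415589] [17.44768845 10.49355708 67.06649938] 32
top [319.2, 181.7] foot jig [-10.43882789  -5.0702694   66.66065368] [ -9.72041736 -23.48838703  65.22690978] 9
```

View pics/s7.png

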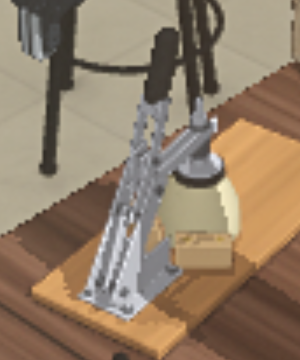

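The lever stayed over centre after I let go (grip leaning forward at about (162,65) in the crop). The pad is down on the foot and the cup is against the cork. Handing in.

```bash
python3 -m handwheel '[[0,0,0,0],[0,0,0,0]]' >o; python3 -c "
from plant import ticket
print(ticket.sign_off())"
```

```text
the job is handed in; nothing more can be done
None
```

I handed the job in at about 27 s of the 56 s: in the last pictures the cup sits against both corks, the clamp has stayed over centre after release with its pad on the foot, and the robot is clear; sign-off returned no verdict, and the 5 N pad force was not measured.

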